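# Tip the green cassette out of the feeder rack and stand it in the tray

## Task

Take the green cassette out of the wooden rack by the grip on its lid and stand it upright in the blue tray, setting it down gently rather than dropping it. A rail overhangs the back of the row, so first tip the cassette well outward by its top, towards the open front of the rack, while its foot is still in the rack, and only then lift it out. Leave the orange and the white cassette standing in their places.

Things in the scene. Friction and masses are not known exactly. Their poses are not given: they have to be found in the camera images.
- green_cassette: Black cassette with green lid, grip fin and front, 76 mm deep (x) x 64 wide (y) x 120 high, 0.35 kg. Origin: centre of its underside; z up, -x out of its front. Fin on the lid: 30 mm (x) x 12 (y) x 34 high, centred at x = -10 mm; pinch it across the 12 mm. It tips about its front lower edge: past 10 degrees clear of the rail, by 23 well clear, its foot slid back 6 mm; then lift along its tilted axis.
- orange_cassette: Like the green one but orange, same axes. All three stand in a fixed wooden rack of the same heading, open to the front (-x, towards the robot), green in any of its bays; bay pitch 71 mm, so the next fin begins 65 mm from a fin's centre. Rack: floor 8 mm thick, bays 86 mm deep inside (5 mm play before and behind), front wall 10 mm thick and 24 high, end walls 52 high, both above the cassettes' undersides.
- white_cassette: Like the green one but white, same axes. The rack's back wall, 134 mm high above the cassettes' undersides, carries a 6 mm thick metal rail that overhangs the rear 15 mm of every lid with a gap of 14 mm: it stops a straight lift, and the rack's front wall stops a straight pull.
- tray: Empty light-blue open tray, fixed to the table, 160 mm (its x) x 140 mm (its y), walls 5 mm thick and 32 mm high, floor 5 mm thick. Origin: centre of its underside, z up.
Mind the look-alikes: they are no part of the job. What is shaped like the green_cassette but purple or yellow is not meant.

How it is judged:
On the way, in this order (a step that is already met when the one before it is completed fails the run):
1. the green cassette is tipped outward by at least 10 degrees with its foot still in its bay (its underside within 50 mm of where it stood) (angle between green_cassette's own z axis and vertical above 0.17 rad and distance of green_cassette from where it was at the start of the episode below 0.05 m), for 0.1 s.
2. the green cassette is lifted out (its underside at least 60 mm above the table) (height (world z) of green_cassette above 0.06 m), for 0.1 s.
At the end, for the whole second after the job is handed in: The green cassette stands at rest on the tray's floor, upright within 10 degrees, its centre within 55 mm of the tray's; the orange and the white cassette are upright within 10 degrees and within 20 mm of where they stood (horizontal distance between green_cassette and tray below 0.055 m and z of green_cassette in the frame of tray below 0.012 m and angle between each of green_cassette, orange_cassette, white_cassette's own z axis and vertical below 0.17 rad and linear speed of green_cassette below 0.02 m/s and distance of each of orange_cassette, white_cassette from where it was at the start of the episode below 0.02 m); the robot touches nothing.
It fails at once if the orange or the white cassette is tipped by more than 20 degrees or moved by more than 40 mm (angle between any of orange_cassette, white_cassette's own z axis and vertical above 0.35 rad or distance of any of orange_cassette, white_cassette from where it was at the start of the episode above 0.04 m).
It fails at once if the green cassette is let go over the tray with its underside more than 30 mm above the tray's floor (horizontal distance between green_cassette and tray below 0.09 m and z of green_cassette in the frame of tray above 0.035 m and contact force between the fingers and green_cassette below 0.1 N).
It also fails if it takes over 42 s, if anything falls off the work surface, if the arm or the gripper's body presses on something with over 40 N, if the wrist force passes 120 N, or if a joint passes its speed limit or range.

## Robot

A 6-joint arm with a two-finger parallel gripper is mounted at the origin on the work surface. World frame = base frame: x ahead of the robot, y to its left, z up, the work surface at z = 0. Lengths are in m, angles in rad, forces in N, time in s.
With the tool pointing down it reaches from about 0.375 to 0.925 m from the base axis. Payload 5.7 kg.
Tool frame: the origin (TCP) lies midway between the tips of the shut fingers; the grasp point (between the pads) lies 19 mm behind it; z points along the fingers, x is the direction in which the jaws open and shut, and the axes are right-handed (so a half turn about z gives the same grasp; the last joint's range is limited). The gripper opens to 88 mm and grips with 3 to 60 N. Pads are 20 mm wide; open, the fingers measure 115 mm over their backs; the gripper's body (75 mm by 178 mm) begins 61 mm behind the grasp point.
Start: joints at [1.078, 0.359, 1.51, -0, 1.272, -0.115], TCP at [0.221, 0.558, 0.223] pointing down, gripper open.
Joint ranges: [-2.97, 2.97], [-1.01, 2.36], [0.21, 2.38], [-0.96, 4.11], [0.2, 2.71], [-2.98, 2.98]. Speed limits (rad/s): [2.39, 2.39, 3.14, 3.14, 3.14, 3.14].

## Interface

Orientations are given as a unit quaternion [x, y, z, w].
In Python, from bench import move_ptp, servo_line, goto_joints, move_gripper, sleep, inverse_kinematics, capture, PlanningError, close_job, spot_in, silhouettes, current_clock, current_joint_pos, current_qvel, current_joint_torque, current_position, current_orientation, current_force, current_torque, current_finger_gap gives the robot as it stands. Calls block until the motion is done:
- move_ptp(position, orientation): joint-space move of the TCP to a pose.
- servo_line(position, orientation=None, rate=0.15, contact_N=None): straight line of the TCP; orientation=None keeps the orientation; rate is the mean speed in m/s. With contact_N (N) it stops when the force on the tool has changed by that much, and returns True; else False.
- goto_joints(angles): joint-space move.
- move_gripper(opening): finger opening in m; the grip force is fixed at half the most; returns when the fingers have stopped.
- sleep(seconds).
- inverse_kinematics(position, orientation): joint angles nearest the present ones, or None.
- capture(name): name is "scene" or "top"; returns a dict with "image" (384x512x3 uint8, blue, green, red), "range_z" (384x512 float32, m along the optical axis (not along the pixel's ray), 0 where there is no reading), "intrinsics" (3x3 intrinsics, pixels), "R" (3x3) and "t" (3): a world point X has camera coordinates R X + t. Camera axes: x right, y down, z forward; pixel columns grow to the right and rows downward; lengths in m; the calibration is good to about 2 mm. A picture is of the moment at which its call begins.
A pose or a line that the arm cannot do raises PlanningError and nothing moves.
- close_job(): hands the job in, once; it reports no verdict.
Trained networks look in the newest picture that a camera, given by its name, has taken for a name from the list of things; names that differ only in an ending like _2 or _b are one class to them, and where a whole thing is asked for, a point or a joint stands for the part that bears it (a point fixed in the world has none). Each returns a list of dicts, best first, with "conf" (0 to 1); they miss things now and then, are a little off and sometimes report something else, mostly with a low value. They report only what shows in the picture. A call takes as long as a camera call. They do not tell look-alikes from the thing itself.
- spot_in(camera, query): "xy" ([column, row] in pixels, amid what is visible of it).
- silhouettes(camera, query): "region" (384x512 bool, what is visible of it) and "xy" ([column, row] in pixels, amid what is visible of it).
Readings, each from a call of its own:
- current_clock(): time.
- current_joint_pos(): joint angles.
- current_qvel(): joint speeds.
- current_joint_torque(): joint torques, N m.
- current_position(): TCP position.
- current_orientation(): TCP orientation.
- current_force(): force on the tool from outside, world axes, zero at the start.
- current_torque(): the same for the moment, N m.
- current_finger_gap(): finger opening in m.
Only numpy, scipy, OpenCV 4.12 (cv2) and the standard library are available. Lean on these libraries where they do the work, as an engineer would, in place of code of your own. Each camera call takes 0.05 s, during which the arm holds its last target. There are 200 camera calls.

## Working session

There is one attempt and no reset: what is moved stays moved. The work goes in short steps, each a Python script; the robot and the scene stay as the last script left them, time stands still between calls to the robot, and variables do not carry over. Pictures are saved under pics/ and viewed, about 8 in all and at most 12, crops included, and the job is handed in when it is done.

```bash
mkdir -p pics; python3 - <<'E'
from bench import *
import cv2,numpy as np,pickle
o={}
for n in("scene","top"):
    c=capture(n);o[n]=c
    print(n,c["R"].round(3).tolist(),c["t"].round(3),c["intrinsics"].round(1).tolist())
    for q in("green_cassette","tray"):
        o[n,q]=silhouettes(n,q);print(q,[(np.round(d["xy"]),round(d["conf"],2),d["region"].sum()) for d in o[n,q]])
pickle.dump(o,open("o.pkl","wb"))
cv2.imwrite("pics/a.png",np.vstack([o["scene"]["image"],o["top"]["image"]])[:, :] if 0 else cv2.resize(np.hstack([o["scene"]["image"],o["top"]["image"]]),(800,300)))
cv2.imwrite("pics/top.png",cv2.resize(o["top"]["image"],(800,600)))
print(current_clock())
E
```

```text
scene [[-0.382, 0.924, -0.011], [0.727, 0.294, -0.621], [-0.571, -0.245, -0.784]] [ 0.171 -0.35   1.174] [[390.1, 0.0, 262.1], [0.0, 390.1, 187.3], [0.0, 0.0, 1.0]]
green_cassette [(array([272., 177.]), 0.97, np.int64(683)), (array([215., 176.]), 0.71, np.int64(2379)), (array([234., 132.]), 0.66, np.int64(1757)), (array([411., 246.]), 0.59, np.int64(3123))]
tray [(array([139., 152.]), 0.83, np.int64(3522)), (array([346., 197.]), 0.21, np.int64(718))]
top [[-0.027, -1.0, 0.014], [-0.989, 0.025, -0.144], [0.143, -0.017, -0.99]] [0.034 0.522 0.87 ] [[428.7, 0.0, 253.8], [0.0, 428.7, 194.7], [0.0, 0.0, 1.0]]
green_cassette [(array([314., 253.]), 0.96, np.int64(1671)), (array([298., 186.]), 0.91, np.int64(1636)), (array([ 90., 186.]), 0.63, np.int64(1856)), (array([233., 177.]), 0.59, np.int64(1347))]
tray [(array([400., 200.]), 0.61, np.int64(4934))]
0.3
```

View pics/a.png

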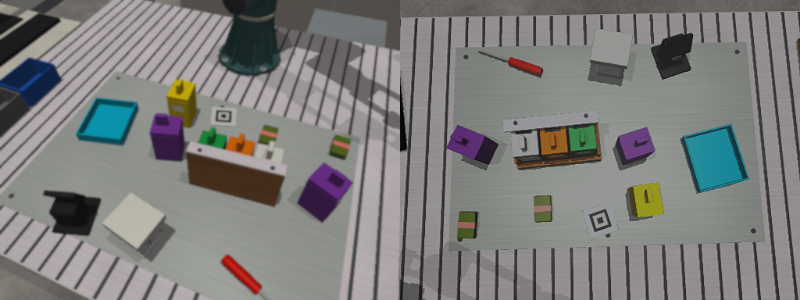

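View pics/top.png

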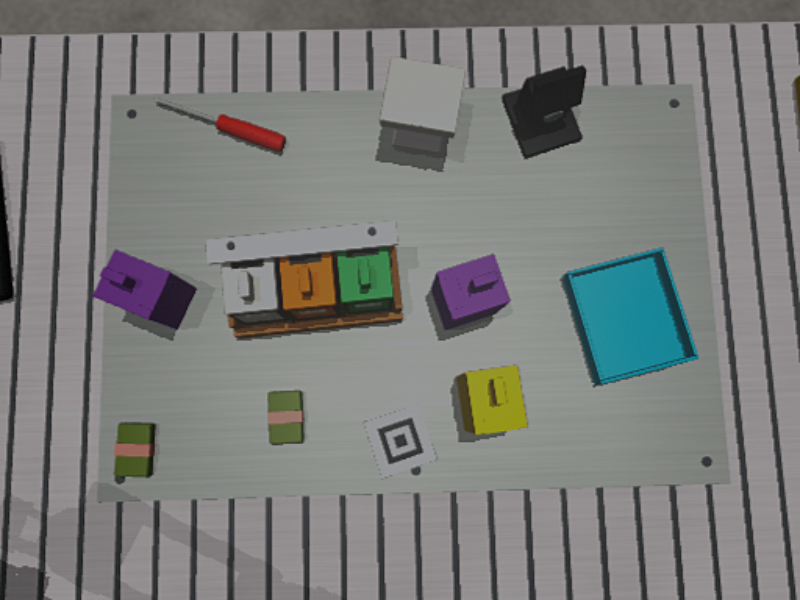

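The pictures show the rack in the top view (800 px wide picture) around (310,285), with white at (248,287), orange at (307,283) and green at (365,277). The purple pieces at (145,290) and (472,292) and the yellow one at (497,400) stand free, so they are look-alikes. The green one in the rack is the one meant. The tray is at (630,315). Next I measure and confirm with a crop.

```bash
cat > h.py <<'E'
import numpy as np,cv2
def cloud(c):
    z=c["range_z"];v,u=np.mgrid[:z.shape[0],:z.shape[1]];K=c["intrinsics"]
    P=np.stack([(u-K[0,2])/K[0,0]*z,(v-K[1,2])/K[1,1]*z,z],-1)
    W=(P-c["t"])@c["R"]; W[z<=0]=np.nan
    return W
def hsv(c): return cv2.cvtColor(c["image"],cv2.COLOR_BGR2HSV)
def rect(p):
    r=cv2.minAreaRect((p*1000).astype(np.float32)); return r
E
python3 - <<'E'
import pickle;from h import *
o=pickle.load(open("o.pkl","rb"))
for n in("top","scene"):
    c=o[n];W=cloud(c);H=hsv(c);h,s,v=H[...,0],H[...,1],H[...,2]
    x,y,z=W[...,0],W[...,1],W[...,2]
    gm=(h>50)&(h<75)&(s>120)
    for nm,m in(("green",gm),("orange",(h>5)&(h<17)&(s>150)&(z>.1))):
        m=m&(z>.1)
        print(n,nm,"zpct",np.percentile(z[m],[2,20,50,80,98]).round(4))
        f=m&(z>.152);l=m&(z<.14)&(z>.122)
        for k,a in(("fin",f),("lid",l)):
            if a.sum()>5:print(k,a.sum(),rect(W[a][:,:2]),np.median(z[a]).round(4),W[a].mean(0).round(4))
    t=(h>88)&(h<105)&(s>130)&(y<0.1)&(x>.2)&(abs(z)<.06)
    k=cv2.connectedComponentsWithStats(t.astype(np.uint8)); i=1+k[2][1:,4].argmax();t=k[1]==i
    wl=t&(z>.024);fl=t&(z<.012);print("tray",t.sum(),rect(W[t][:,:2]),"rim",wl.sum(),rect(W[wl][:,:2]),np.median(z[wl]),"floor",rect(W[fl][:,:2]),np.median(z[fl]))
    r=(s<60)&(z>.135)&(z<.175)&(x>.4)&(v>90)
    k=cv2.connectedComponentsWithStats(r.astype(np.uint8)); i=1+k[2][1:,4].argmax();r=k[1]==i
    print("rail",r.sum(),rect(W[r][:,:2]),np.median(z[r]))
c=o["top"]["image"];cv2.imwrite("pics/crop.png",cv2.resize(c[130:230,120:270],(750,500),interpolation=cv2.INTER_CUBIC))
E
```

```text
top green zpct [0.1249 0.1268 0.1281 0.1297 0.1627]
fin 106 ((545.4675903320312, 60.52353286743164), (29.18693733215332, 11.814227104187012), 5.027527809143066) 0.1616 [0.5451 0.0605 0.1616]
lid 810 ((547.3251342773438, 60.506771087646484), (60.25507354736328, 63.440208435058594), 4.474563121795654) 0.1279 [0.5442 0.0603 0.1279]
top orange zpct [0.116  0.1266 0.128  0.1297 0.163 ]
fin 97 ((537.6799926757812, 130.91419982910156), (29.352602005004883, 12.042308807373047), 4.841121673583984) 0.1616 [0.5379 0.131  0.1613]
lid 779 ((541.716552734375, 131.29600524902344), (64.27845001220703, 63.74545669555664), 4.74747371673584) 0.1278 [0.5395 0.1322 0.1279]
tray 4710 ((500.8878479003906, -301.369384765625), (161.44126892089844, 141.29293823242188), 13.492469787597656) rim 667 ((502.09637451171875, -301.45465087890625), (159.42169189453125, 141.04701232910156), 13.167610168457031) 0.030965477531203288 floor ((498.57281494140625, -300.4480285644531), (157.05294799804688, 137.25387573242188), 12.959253311157227) 0.004536855576076298
rail 1867 ((586.1259765625, 135.19725036621094), (30.951457
[... 543 characters left out ...]
, 4.769027233123779) 0.1596 [0.5427 0.1314 0.1589]
lid 914 ((557.2901000976562, 131.54971313476562), (91.71135711669922, 218.80645751953125), 5.087648391723633) 0.1264 [0.5655 0.1375 0.1273]
tray 3319 ((503.60675048828125, -300.2560729980469), (161.20440673828125, 140.6282196044922), 13.20519733428955) rim 524 ((503.79461669921875, -300.26141357421875), (159.60433959960938, 140.61514282226562), 13.149717330932617) 0.028224057668768503 floor ((503.3858947753906, -299.29205322265625), (161.09873962402344, 138.15028381347656), 13.292998313903809) 0.00271753198940417
rail 1909 ((586.1564331054688, 134.6146240234375), (33.183292388916016, 230.0538330078125), 4.653669357299805) 0.14585321329457182
```

View pics/crop.png

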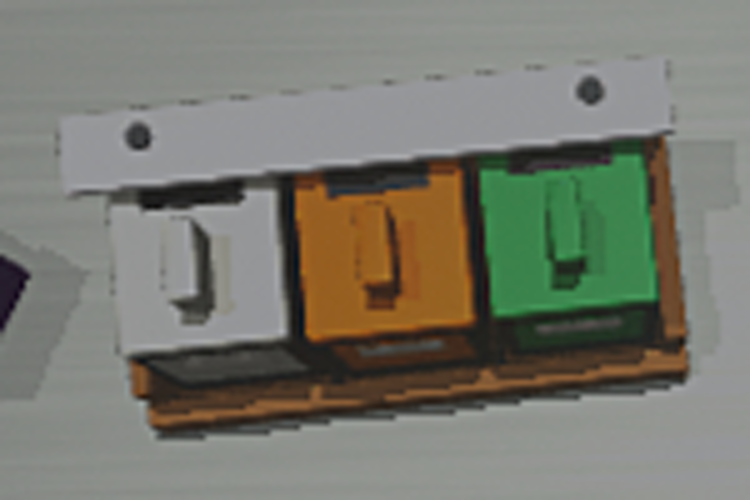

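The crop confirms it: black body with green lid and fin at crop (567,225), in the right-hand bay next to orange (375,250) and white (190,260), with the rail behind. The fin is at (0.546, 0.061) with yaw about 4.75°, and the tray is at (0.502, -0.301) with yaw 13.2°. I'll check reachability and then grasp.

```bash
cat >> h.py <<'E'
from scipy.spatial.transform import Rotation as Ro
YAW=np.radians(4.75); FIN=np.array([.546,.061]); TRAY=np.array([.502,-.3005]); TYAW=np.radians(13.2)
TT=np.array([[0,1,0],[1,0,0],[0,0,-1.]])
O0=np.append(FIN+.01*np.array([np.cos(YAW),np.sin(YAW)]),.008)
G=np.array([-.010,0,.125])   # TCP in cassette frame
def tool(o,yaw,th=0):
    """TCP pose for cassette origin o, yaw, outward tilt th (deg)"""
    Rc=(Ro.from_euler('z',yaw)*Ro.from_euler('y',-np.radians(th)))
    return o+Rc.apply(G), (Rc*Ro.from_matrix(TT)*Ro.from_euler('z',np.pi*FLIP)).as_quat()
FLIP=1
def tipped(th,back=0,up=0):
    """cassette origin when tipped th about front lower edge, slid back, raised along tilted axis"""
    Rc=(Ro.from_euler('z',YAW)*Ro.from_euler('y',-np.radians(th)))
    piv=O0+Ro.from_euler('z',YAW).apply([-.038+back,0,.0007])
    return piv+Rc.apply([.038,0,up])
E
python3 - <<'E'
import h;from h import *;from bench import *
for f in(0,1):
    h.FLIP=f
    for nm,p in(("above",tool(O0+[0,0,.11],YAW)),("grasp",tool(O0,YAW)),("tip",tool(tipped(23,.006),YAW,23)),("lift",tool(tipped(23,.006,.14),YAW,23)),("lift2",tool(tipped(23,.006,.14)+[0,0,.06],YAW,0)),("tray hi",tool(np.append(TRAY,.19),TYAW)),("tray",tool(np.append(TRAY,.008),TYAW))):
        q=inverse_kinematics(*p);print(f,nm,p[0].round(3),None if q is None else np.round(q,2))
E
```

```text
0 above [0.546 0.061 0.243] [-0.01  0.27  1.59 -0.    1.28 -1.67]
0 grasp [0.546 0.061 0.133] [-0.01  0.39  1.72 -0.    1.03 -1.67]
0 tip [0.501 0.057 0.135] [-0.07  0.19  2.15  0.15  0.41 -1.85]
0 lift [0.447 0.053 0.264] [-0.1  -0.12  2.05  0.1   0.82 -1.8 ]
0 lift2 [0.494 0.057 0.337] [-0.02  0.12  1.55 -0.    1.47 -1.68]
0 tray hi [ 0.492 -0.303  0.315] [-0.67  0.26  1.43 -0.    1.46 -2.47]
0 tray [ 0.492 -0.303  0.133] [-0.67  0.42  1.66 -0.    1.06 -2.47]
1 above [0.546 0.061 0.243] [-0.01  0.27  1.59 -0.    1.28  1.47]
1 grasp [0.546 0.061 0.133] [-0.01  0.39  1.72 -0.    1.03  1.47]
1 tip [0.501 0.057 0.135] [-0.07  0.19  2.15  0.15  0.41  1.3 ]
1 lift [0.447 0.053 0.264] [-0.1  -0.12  2.05  0.1   0.82  1.34]
1 lift2 [0.494 0.057 0.337] [-0.02  0.12  1.55 -0.    1.47  1.46]
1 tray hi [ 0.492 -0.303  0.315] [-0.67  0.26  1.43 -0.    1.46  0.67]
1 tray [ 0.492 -0.303  0.133] [-0.67  0.42  1.66 -0.    1.06  0.67]
```

```bash
python3 - <<'E'
from h import *;from bench import *
move_ptp(*tool(O0+[0,0,.11],YAW)); move_gripper(.045)
c=capture("top");print("t",current_clock())
print("contact",servo_line(tool(O0,YAW)[0],rate=.08,contact_N=8),current_position(),np.round(current_force(),1))
c=capture("scene");cv2.imwrite("pics/b.png",cv2.resize(c["image"][100:250,200:400],(800,600)))
print(current_clock())
E
```

```text
t 3.2917
contact False [0.54643768 0.06100413 0.13350069] [0.1 0.  0.5]
4.8667
```

View pics/b.png

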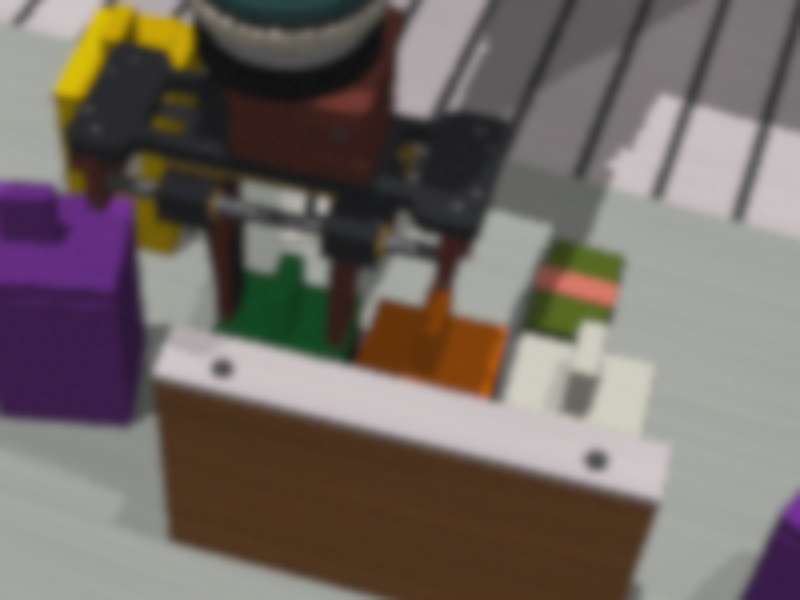

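The green fin at (290,275) sits between the two fingers at (225,250) and (342,300), clear of the orange fin. Next: grip, tip to 24°.

```bash
python3 - <<'E'
from h import *;from bench import *
move_gripper(0.0);print("gap",current_finger_gap(),np.round(current_force(),1))
for th in(4,8,12,16,20,23.5):
    p=tool(tipped(th,.0065*max(0,min(1,(th-4)/17))),YAW,th)
    servo_line(*p,rate=.05)
    f=current_force();print(th,np.round(f,1),np.round(current_torque(),2))
    if np.linalg.norm(f)>25:print("STOP");break
c=capture("scene");a=c["image"][60:260,180:400]
d=capture("top")["image"][120:240,140:272]
cv2.imwrite("pics/c.png",np.hstack([cv2.resize(a,(440,400)),cv2.resize(d,(360,400))]))
print(current_clock(),current_finger_gap())
E
```

```text
gap 0.011760383306061738 [-0.3  0.  -0.1]
4 [-0.3 -0.2 -2.2] [-0.08  0.27  0.  ]
8 [ 0.3  0.7 -2.8] [-0.04  0.3   0.02]
12 [ 0.2  0.2 -1.8] [-0.03  0.35  0.02]
16 [-0.  -0.1 -1.5] [-0.01  0.43  0.04]
20 [ 0.1  0.4 -2.4] [-0.03  0.59  0.01]
23.5 [ 0.6  0.1 -3.4] [-0.04  0.57 -0.  ]
7.4083 0.011681504144354685
```

View pics/c.png

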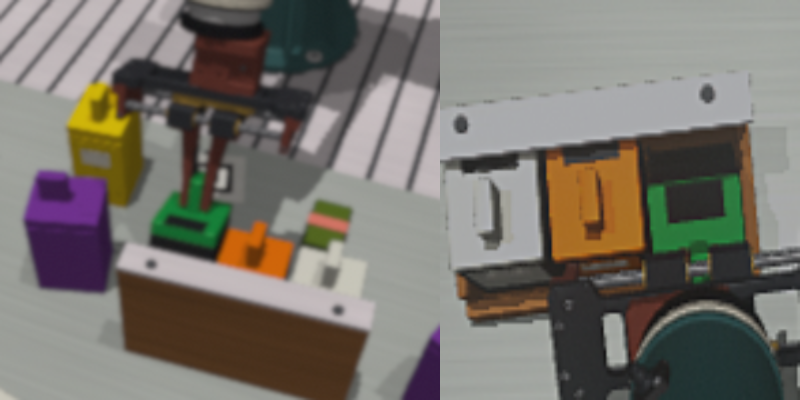

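The green cassette is tipped towards the front, lid at (190,220) left and (697,215) right, clear of the rail. The neighbours haven't moved and the forces are small. Now I lift along the tilted axis, stand it upright and carry it over.

```bash
python3 - <<'E'
from h import *;from bench import *
th=23.5
for up in(.02,.05,.09,.135):
    servo_line(*tool(tipped(th,.0065,up),YAW,th),rate=.08)
    f=current_force();print(up,np.round(f,1))
    if np.linalg.norm(f)>20:print("STOP");raise SystemExit
o=tipped(th,.0065,.135)
p=o.copy();p[0]-=.02;p[2]=.19
servo_line(*tool(p,YAW,10),rate=.1);servo_line(*tool(p,YAW,0),rate=.05)
print("gap",current_finger_gap(),np.round(current_force(),1),current_clock())
move_ptp(*tool(np.append(TRAY,.19),TYAW))
servo_line(tool(np.append(TRAY,.07),TYAW)[0],rate=.12)
c=capture("scene");a=c["image"][60:260,60:400]
d=capture("top")["image"][100:260,120:470]
cv2.imwrite("pics/d.png",np.vstack([cv2.resize(a,(510,300)),cv2.resize(d,(510,240))]))
print(current_clock(),current_finger_gap(),np.round(current_force(),1))
E
```

```text
0.02 [ 0.5  0.9 -2. ]
0.05 [-0.8 -0.4 -1.8]
0.09 [-0.5 -1.  -3.3]
0.135 [-0.4 -0.9 -2.1]
gap 0.01182470889042621 [ 0.8  0.9 -2.8] 10.9667
13.5667 0.012014923194635246 [-0.1 -0.2 -3.6]
```

View pics/d.png

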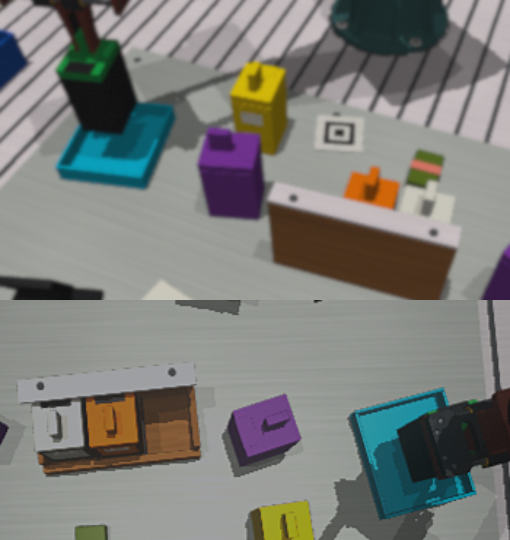

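The cassette is held over the tray at (95,85) in the scene half, about upright, and orange and white still stand in the rack. Lowering with contact detection.

```bash
python3 - <<'E'
from h import *;from bench import *
o=np.append(TRAY,.02);servo_line(tool(o,TYAW)[0],rate=.08)
o[2]=-.004
print("contact",servo_line(tool(o,TYAW)[0],rate=.02,contact_N=4),np.round(current_position(),4),np.round(current_force(),1),np.round(current_torque(),2))
c=capture("scene");W=cloud(c);H=hsv(c);m=(H[...,0]>50)&(H[...,0]<75)&(H[...,1]>120)&(W[...,1]<-.15)
print("green z",np.percentile(W[m][:,2],[5,50,95]).round(4))
cv2.imwrite("pics/e.png",cv2.resize(c["image"][40:200,60:260],(750,600)))
print(current_clock())
E
```

```text
contact True [ 0.492  -0.3028  0.1305] [-0.6  0.1  3.8] [-0.02  0.11 -0.01]
green z [0.1099 0.1225 0.1491]
15.15
```

View pics/e.png

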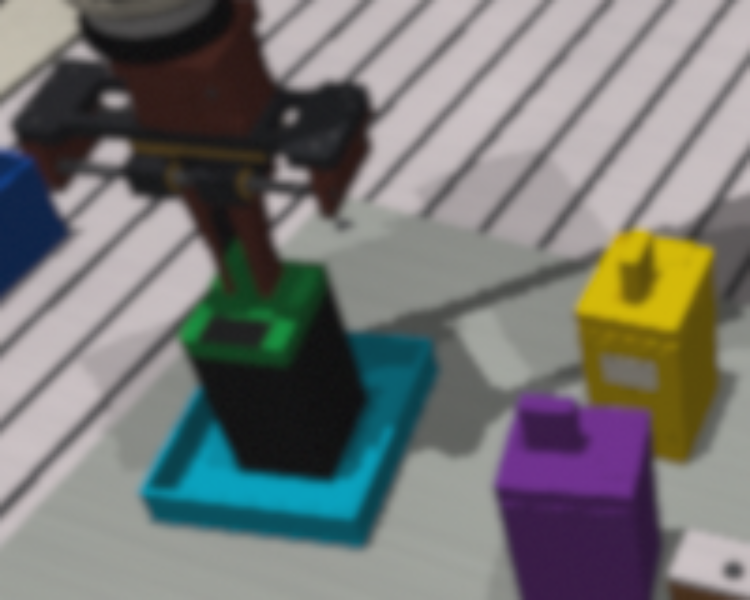

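The cassette stands on the tray floor at (285,380). Contact came at the expected height (TCP 0.1305). Releasing and withdrawing.

```bash
python3 - <<'E'
from h import *;from bench import *
move_gripper(.04);sleep(.3)
p=np.array(current_position());p[2]+=.13;servo_line(p,rate=.1)
move_ptp(tool(np.array([.45,-.05,.25]),YAW)[0]*[1,1,1],tool(O0,YAW)[1]) if 0 else None
c=capture("scene");W=cloud(c);H=hsv(c);h,s=H[...,0],H[...,1]
g=(h>50)&(h<75)&(s>120)&(W[...,1]<-.15)
l=g&(W[...,2]>.115)&(W[...,2]<.135);P=W[l]
n=np.linalg.svd(P-P.mean(0),full_matrices=0)[2][2]
print("lid",l.sum(),rect(P[:,:2]),np.median(P[:,2]),"tilt",np.degrees(np.arccos(abs(n[2]))).round(1))
om=(h>5)&(h<17)&(s>150)&(W[...,2]>.152);print("orange fin",rect(W[om][:,:2]))
cv2.imwrite("pics/f.png",cv2.resize(c["image"][40:270,60:400],(800,540)))
print(current_clock(),np.round(current_force(),1))
E
```

```text
lid 550 ((501.5118408203125, -299.36944580078125), (74.52497863769531, 64.53166961669922), 12.536540031433105) 0.12223099332431853 tilt 3.0
orange fin ((529.8951416015625, -39.56776428222656), (357.2401123046875, 27.684072494506836), 86.40628051757812)
17.5833 [-0.5 -0.4 -0.7]
```

View pics/f.png

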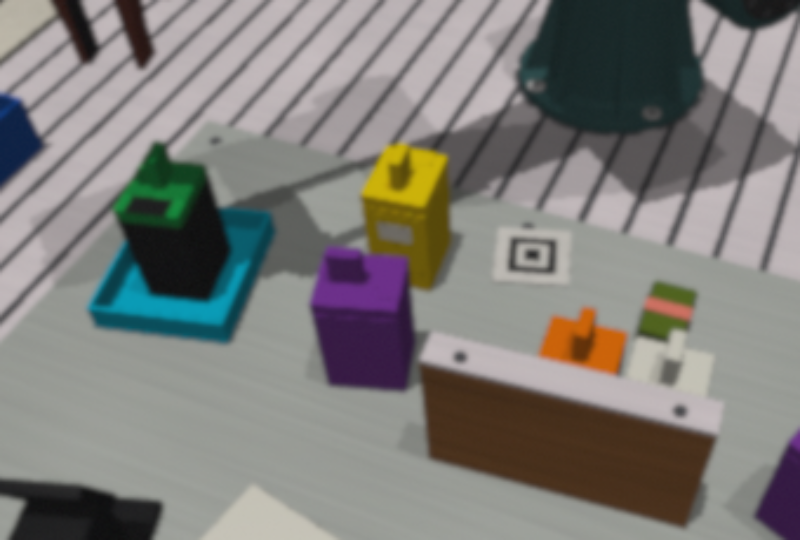

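The green cassette stands free in the tray at (170,225) and the fingers are clear at the top left. Orange (585,345) and white (670,365) are in their bays. The orange reading picked up arm pixels, so I'll recheck it over the rack only and then hand in.

```bash
python3 - <<'E'
from h import *;from bench import *
c=capture("scene");W=cloud(c);H=hsv(c);h,s=H[...,0],H[...,1]
om=(h>5)&(h<17)&(s>150)&(W[...,2]>.152)&(W[...,1]>.08);print("orange fin",rect(W[om][:,:2]))
print(current_finger_gap());close_job();print(current_clock())
E
```

```text
orange fin ((540.428466796875, 131.27110290527344), (28.935001373291016, 11.449912071228027), 4.978577613830566)
0.039855196834167946
the job is handed in; nothing more can be done
the job is handed in; nothing more can be done
```

The green cassette now stands in the blue tray, and the job was handed in at about 17.6 s of the 42 s allowed. I gripped it by its fin and tipped it 23.5° outward with its foot slid back 6.5 mm. I then lifted it along its tilted axis, stood it upright and carried it over. It was lowered until the floor contact registered, at the expected height, before I let go.

**Last checks:**
- **Green cassette:** the lid centre is within about 2 mm of the tray's centre. The measured tilt is about 3°, including sensor noise.
- **Orange cassette:** its fin is within 1 mm of where it was at the start. A first reading of it was spoilt by arm pixels; the repeat over the rack alone was clean.
- **White cassette:** it still stands in its bay in the last picture. I checked it only by eye and did not measure it.
- **Robot:** the fingers were open and clear of everything. Forces read on the tool stayed below 4 N at every check.

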